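# Ready a vial and hold the specimen case open

## Robot

A 6-joint arm with a two-finger parallel gripper is mounted at the origin on the work surface. World frame = base frame: x ahead of the robot, y to its left, z up, the work surface at z = 0. Lengths are in m, angles in rad, forces in N, time in s.
With the tool pointing down it reaches from about 0.4 to 0.825 m from the base axis. Payload 7 kg.
Tool frame: the origin (TCP) lies at the centre of the arm's flange, where the gripper is bolted on; the fingertips stand 178 mm ahead of it and the grasp point (between the pads) lies 159 mm ahead of it; z points along the fingers, y is the direction in which the jaws open and shut (so a half turn about z gives the same grasp; the last joint's range is limited). The gripper opens to 88 mm and grips with 3 to 60 N. Pads are 19 mm wide; open, the fingers measure 130 mm over their backs; the gripper's body (78 mm by 193 mm) begins 47 mm behind the grasp point.
Start: joints at [-1.033, 0.359, 0.012, 0, -1.224, -0.288], TCP at [0.167, -0.654, 0.405] pointing down, gripper open.
Joint ranges: [-3.07, 3.07], [-1.43, 2.12], [-1.02, 1.25], [-3.03, 1.67], [-3.05, -0], [-3.03, 3.03]. Speed limits (rad/s): [2.39, 2.39, 3.01, 3.14, 3.14, 3.14].

## Interface

Orientations are given as [roll, pitch, yaw] about the fixed x, y, z axes, in that order (R = Rz(yaw) Ry(pitch) Rx(roll)).
In Python, from station import * gives the robot as it stands.
- The arm moves only by the tool send_rows, never from a script. Its argument "motion" is a list of rows, each an object with "offset": the shift along the tool's x, y, z in cm, a list of three; "turn": the turn about the tool's z in degrees. In form: [{"offset": [x, y, z], "turn": turn}, ...]. A call has 1 to 8 rows; each row is the pose to reach, as a shift and turn from the pose commanded when the call began, along the tool's axes at that moment; what a row does not reach only later rows make up. A row lasts 1/10 s, in which the tool goes at most 50 mm and 8.59 degrees, less where a joint would pass 70% of its speed; a pose out of reach is approached as far as the arm can. A call with a gripper value outside its range is refused whole. "hand" is the opening, from -1 (shut) to 1 (fully open), set as the call begins (left out, the last holds). The fingers move at their own pace and stop on an object; "squeeze" is the grip in N (left out, the last holds). Time passes only in rows, so rows that repeat a pose let the fingers close. It gives the time, the measured TCP pose, the force and the opening at its end, in the units of the state.
- get_state(): the state, without advancing time (a new reading comes with each control period).
- grab_frame(name): name is "side" or "top"; returns a dict with "frame" (400x640x3 uint8, blue, green, red), "range_z" (400x640 float32, m along the optical axis (not along the pixel's ray), 0 where there is no reading), "vertical_fov" (degrees; the focal length in pixels is half the picture's height over the tangent of half this angle, whatever the lens; pixels are square), "cx", "cy" (the principal point, pixels), "cam_to_world" (4x4, takes a point from camera to world coordinates). Camera axes: x right, y up, looking along -z (the intrinsics and any distortion apply to the point x, -y, -z); pixel columns grow to the right and rows downward; lengths in m; the calibration is good to about 2 mm. A picture is of the moment at which its call begins.
- job_done(): hands the job in, once; it reports no verdict.
The state is a dict: "t": time; "q": joint angles; "qd": joint speeds; "joint_efforts": joint torques, N m; "eef_pos": TCP position; "ee_rot": TCP orientation; "force": force on the tool from outside, world axes, zero at the start; "moment": the same for the moment, N m; "width": finger opening in m.
Only numpy, scipy, OpenCV 4.12 (cv2) and the standard library are available. Lean on these libraries where they do the work, as an engineer would, in place of code of your own. Each camera call takes 0.05 s, during which the arm holds its last target. There are 200 camera calls.

## Task

A colleague is about to move a cocoon from the glass-topped case to the open amber vial: stand that vial upright and fully home in a free bore of the wooden block, set in rather than dropped, and let go of it, then open the case's lid by its black knob. The knob's hidden tongue may or may not have caught under the rim: give the lid a gentle tug, and if it is caught do not force it but turn the knob about a quarter turn until it comes free. Finish while still holding: keep the knob in the grip and the lid still, its front edge at least 10 cm up from shut, everything else left where it was.

Things in the scene. Friction and masses are not known exactly. Their poses are not given: they have to be found in the camera images.
- vial_center (a point): Open amber glass vial, a plain round tube 25 mm across and 95 mm tall, about 35 g, closed at the foot and open at the top; it starts standing upright on the table. Point: its centre, half-way up (47.5 mm above its foot); z runs from foot to mouth.
- full_vial_center (a point): Capped amber vial of the same size with a white cap 27 mm across and 14 mm high on top (109 mm in all), two cocoons in it, standing in one end bore of the block. Leave it there. Point: half-way up its glass, 47.5 mm above its foot; z up.
- block_hole0 (a point): Mouth (centre, at the top face) of the end bore on the block's -y side, taken by the capped vial. The block is pale wood, 55 (x) by 150 (y) by 30 mm tall, and does not move. Its three bores stand in a row along y, 46 mm apart, each 28 mm wide, 24 mm deep, flat-floored, chamfered 3 mm. Axes: the block's, z up.
- block_hole1 (a point): Mouth of the middle bore of the block: free. Same size and axes.
- block_hole2 (a point): Mouth of the end bore on the block's +y side: free. Same size and axes.
- hinge (a point): Middle of the lid's hinge line, at the far top edge of the case, 54 mm above the table. The case is brown wood, 230 mm deep (x) by 300 mm wide (y), 54 mm tall without its lid, and does not move. Axes of the case: x from its front to the hinge, y along the hinge line, z up; its front lies 230 mm from the hinge, on the -x side.
- knob_center (a point): Centre of the round black knob's head, a plain cylinder 30 mm across and 26 mm high, its middle 27 mm above the lid's top face (14 mm free below it). Lid shut, it is 188 mm in front of the hinge line and 45 mm above it, mid-width. Axes: those of the lid, they do not turn with the knob. The knob turns on the lid's z against light friction (0.04 N m) and stays where left.
- lid (a joint): Angle of the glass lid (wooden frame 230 by 300 by 18 mm) in rad: 0 shut, growing as its front edge rises about the hinge; stops at 1.4. 0.45 puts the front edge 10 cm up. It takes 2 to 4 N at the knob to lift and falls shut when let go. A knob gripped on the two sides that face along the hinge line can pivot between the pads as the lid tilts, so the tool need not tilt.
- case: The specimen case without its lid. Origin: centre of its underside on the table; axes as those of the hinge.
- jar: Glass jar of cocoons, 84 mm across, 60 mm tall, a bystander to the left of the case. Origin: centre of its foot.
- magnifier: Black magnifying glass lying flat, lens ring 80 mm across, 12 mm thick, handle 88 mm long towards its -x; a bystander on the right. Origin: underside of the lens centre.
- slide_box: Green and yellow carton of slides, 56 by 82 by 32 mm, a bystander beyond the block. Origin: centre of its underside.
- catch (a point): Steel lip inside the case's front wall, 213 mm in front of the hinge line. A tongue on the knob's spindle, out of sight, is caught under it while it points within about 30 degrees of the front. It starts anywhere within 60 degrees, to either side. From any caught position a turn of 75 to 85 degrees, either way, frees it. Caught, the lid lifts 0.012 rad (2 mm at the knob) and stops dead.

How it is judged:
On the way, in this order (a step that is already met when the one before it is completed fails the run):
1. the open vial stands home in a free bore, let go (((horizontal distance between vial_center and block_hole1 below 0.007 m and z of vial_center in the frame of block_hole1 below 0.028 m) or (horizontal distance between vial_center and block_hole2 below 0.007 m and z of vial_center in the frame of block_hole2 below 0.028 m)) and angle between vial_center's own z axis and vertical below 0.18 rad and contact force between the fingers and vial below 0.1 N), for 0.2 s.
2. the lid is tugged by its knob, which shows whether it is caught (value of joint lid above 0.005 rad and contact force between the fingers and knob above 0.5 N), for 0.1 s.
3. the lid is clear of its catch and lifted by the knob (value of joint lid above 0.15 rad and contact force between the fingers and knob above 0.5 N), for 0.2 s.
At the end, for the whole second after the job is handed in: The open vial stands upright (within 0.18 rad) in one of the two free bores, its foot no more than 4 mm off the bore's floor; the lid is open at least 0.44 rad (front edge about 98 mm up), still (under 0.1 rad/s), and the fingers hold its knob with over 0.5 N (((horizontal distance between vial_center and block_hole1 below 0.007 m and z of vial_center in the frame of block_hole1 below 0.028 m) or (horizontal distance between vial_center and block_hole2 below 0.007 m and z of vial_center in the frame of block_hole2 below 0.028 m)) and angle between vial_center's own z axis and vertical below 0.18 rad and value of joint lid above 0.44 rad and velocity of joint lid between -0.1 and 0.1 rad/s and contact force between the fingers and knob above 0.5 N); the arm keeps its last pose, push and grip.
It fails at once if the caught lid is forced: more than 60 N between its tongue and the case (contact force between knob and case above 60 N).
It fails at once if the capped vial is moved by more than 15 mm (distance of full_vial_center from where it was at the start of the episode above 0.015 m).
It fails at once if the open vial is dropped (falls free at over 0.45 m/s) (linear speed of vial above 0.45 m/s and contact force between the fingers and vial below 0.05 N).
It fails at once if the jar, the magnifier or the slide carton is moved by more than 25 mm (distance of any of jar, magnifier, slide_box from where it was at the start of the episode above 0.025 m).
It also fails if it takes over 72 s, if anything falls off the work surface, if the arm or the gripper's body presses on something with over 40 N, if the wrist force passes 120 N, or if a joint passes its speed limit or range.

## Working session

There is one attempt and no reset: what is moved stays moved. The work goes in short steps, Python scripts to look and compute and a tool call to move; the robot and the scene stay as the last step left them, time stands still between calls to the robot, and variables do not carry over. Pictures are saved under pics/ and viewed, about 8 in all and at most 12, crops included, and the job is handed in when it is done.

Besides the shell and the picture viewer there is one more tool, called after "Call:" as name(argument=value, ...), one argument or row to a line, values as JSON. send_rows: Moves the arm, as the interface text tells. Its arguments: {"type":"object","properties":{"motion":{"type":"array"},"hand":{"type":"number"},"squeeze":{"type":"number"}},"required":["motion"]}

```bash
mkdir -p pics; ls; cat > h.py <<'E'
from station import *
import numpy as np, cv2
def ray(f,u,v):
    h=f["frame"].shape[0]; fl=h/2/np.tan(np.radians(f["vertical_fov"])/2)
    d=np.array([(u-f["cx"])/fl,-(v-f["cy"])/fl,-1.0]); T=np.array(f["cam_to_world"])
    return T[:3,3],T[:3,:3]@d
def plane(f,u,v,z):
    o,d=ray(f,u,v); return o+d*(z-o[2])/d[2]
def depth(f,u,v):
    o,d=ray(f,u,v); return o+d*f["range_z"][int(v),int(u)]
def cloud(f):
    v,u=np.mgrid[:400,:640]; o,_=ray(f,0,0); fl=200/np.tan(np.radians(f["vertical_fov"])/2)
    d=np.stack([(u-f["cx"])/fl,-(v-f["cy"])/fl,-np.ones(u.shape)],-1)@np.array(f["cam_to_world"])[:3,:3].T
    return o+d*f["range_z"][...,None]
E
python3 - <<'E'
from h import *
print(get_state())
for n in("side","top"):
    f=grab_frame(n); cv2.imwrite(f"pics/{n}0.png",f["frame"]); print({k:v for k,v in f.items() if k not in("frame","range_z")})
E
```

```text
pics
{'t': 0.0, 'q': array([-1.03290005e+00,  3.59368293e-01,  1.10572101e-02, -3.20156652e-04,
       -1.22409660e+00, -2.88092439e-01]), 'qd': array([-4.33791857e-05, -1.43673486e-04, -1.50230457e-03,  3.47692348e-04,
        1.25280969e-03,  1.55668443e-03]), 'joint_efforts': array([ 1.78894206e-03, -5.82718492e+01,  2.93050539e+01,  6.99776441e+00,
        6.57933037e-03, -1.67744938e-04]), 'eef_pos': array([ 0.16680899, -0.65386196,  0.40373916]), 'ee_rot': array([ 3.13996218e+00, -1.69300626e-04, -2.89189771e+00]), 'force': array([-0.51681356,  0.38271278,  0.15110257]), 'moment': array([ 0.02164375,  0.05807298, -0.02890389]), 'width': 0.08749275296006051}
{'vertical_fov': 48.00819344911793, 'cx': 329.3561262473648, 'cy': 196.97667791111388, 'cam_to_world': array([[-0.92409572,  0.26562451, -0.27475575,  0.1991923 ],
       [-0.38201881, -0.66167878,  0.64516883,  0.87862941],
       [-0.01042739,  0.70115962,  0.71292809,  1.06134962],
       [ 0.        ,  0.        ,  0.        ,  1.        ]])}
{'vertical_fov': 53.07711460268036, 'cx': 322.75096783476465, 'cy': 196.851832426941, 'cam_to_world': array([[-0.01813527,  0.98774413, -0.15502464,  0.36489227],
       [-0.99963877, -0.02098843, -0.01678755, -0.02060482],
       [-0.01983553,  0.15466419,  0.98776796,  1.28844042],
       [ 0.        ,  0.        ,  0.        ,  1.        ]])}
```

View pics/side0.png

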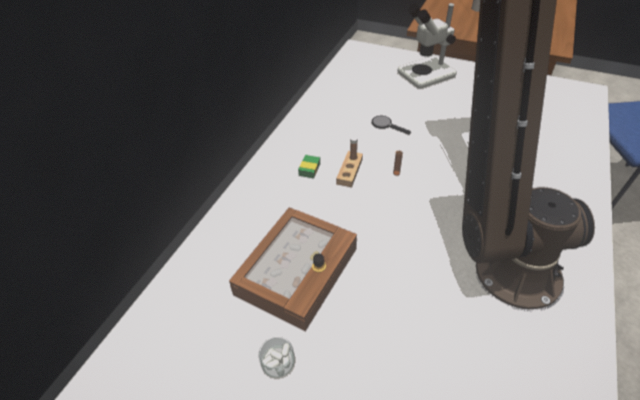

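View pics/top0.png

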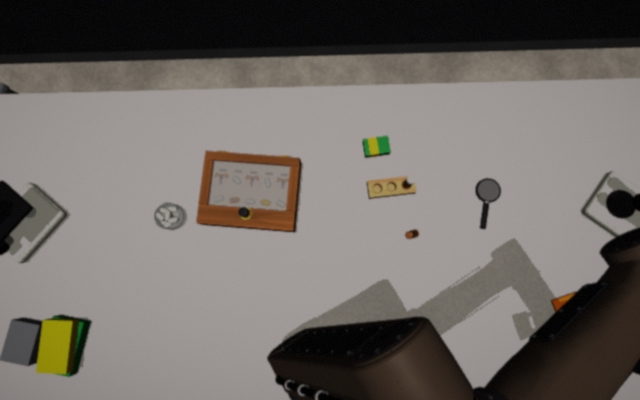

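Side view: open vial at about (398,162), block at (350,168) with the capped vial (353,150), knob at (318,261). Top view: vial (411,234), free bores (377,188) and (391,187), knob (245,213). Next I zoom in and measure.

```bash
python3 - <<'E'
from h import *
S=grab_frame("side");T=grab_frame("top")
def crop(f,u,v,w,h,k): return cv2.resize(f["frame"][v:v+h,u:u+w],None,fx=k,fy=k,interpolation=cv2.INTER_CUBIC)
a=crop(T,355,165,75,80,5);b=crop(S,330,130,80,80,5)
c=crop(T,190,145,120,95,3)
print(a.shape,b.shape)
cv2.imwrite("pics/z1.png",np.hstack([a,b]))
for n,f in(("S",S),("T",T)):
    C=cloud(f)
    B=(f["range_z"]>0)
    print(n,"table z",np.median(C[250:260,330:340,2]) )
    for name,zr,(x0,x1,y0,y1) in (("vial",(.085,.105),(.3,.75,-.5,-.1)),("cap",(.107,.13),(.3,.75,-.5,-.05)),("block",(.024,.036),(.35,.8,-.4,0)),("knob",(.107,.13),(.3,.8,0,.5)),("lid",(.066,.078),(.3,.9,0,.6))):
        m=B&(C[...,2]>zr[0])&(C[...,2]<zr[1])&(C[...,0]>x0)&(C[...,0]<x1)&(C[...,1]>y0)&(C[...,1]<y1)
        nn,lab,st,ce=cv2.connectedComponentsWithStats(m.astype(np.uint8))
        for i in range(1,nn):
            if st[i,4]>8:
                P=C[lab==i]; r=cv2.minAreaRect((P[:,:2]*1000).astype(np.float32))
                print(n,name,st[i],"mean",P.mean(0).round(4),"rect",np.round(r[0],1),np.round(r[1],1),round(r[2],1))
E
```

```text
(400, 375, 3) (400, 400, 3)
S table z 0.07385941335652702
S vial [350 141   8   7  36] mean [ 0.592  -0.2604  0.0942] rect [ 591.5 -261.3] [24.8 16.9] 27.3
S vial [395 150   8   8  45] mean [ 0.4355 -0.2744  0.0926] rect [ 437.2 -275.4] [23.  28.2] 16.5
S cap [350 135   8   8  53] mean [ 0.5936 -0.2645  0.1158] rect [ 595.2 -268.4] [27.9 28.6] 46.8
S block [336 150  27  34 393] mean [ 0.588  -0.2128  0.0313] rect [ 590.5 -222.8] [ 57.  162.6] 5.9
S block [298 154  23  20 234] mean [ 0.7228 -0.176   0.0325] rect [ 724.7 -178.4] [58.  92.1] 7.4
S block [394 167   7   4  17] mean [ 0.4338 -0.2665  0.0291] rect [ 434.1 -265.4] [21.2  9.4] 5.7
S knob [313 253  11  10  92] mean [0.5072 0.2361 0.1129] rect [508.  235.3] [26.3 30. ] 23.3
S lid [ 229  207  128  111 6167] mean [0.5751 0.2396 0.0713] rect [580.3 226.4] [304.6 232.6] 84.2
T table z 0.0007780302332859312
T vial [405 179   6   6  10] mean [ 0.5922 -0.2557  0.092 ] rect [ 592.8 -255.8] [21.4  6.7] 37.8
T vial [410 229   9   8  24] mean [ 0.4392 -0.2707  0.0936] rect [ 439.9 -269.6] [23.  21.2] 87.8
T cap [406 175  10   9  69] mean [ 0.5976 -0.2629  0.115 ] rect [ 597.8 -263.1] [23.  26.9] 43.5
T block [363 135  28  21 404] mean [ 0.7278 -0.1746  0.0324] rect [ 728.4 -175.3] [57.  82.3] 7.0
T block [367 176  49  22 581] mean [ 0.5914 -0.2116  0.0303] rect [ 593.8 -217.6] [ 55.6 150.4] 5.3
T knob [238 207  10  10  75] mean [0.5116 0.2381 0.1127] rect [511.8 238. ] [27.3 26.9] 43.1
T lid [ 196  150  104   81 5038] mean [0.5778 0.2315 0.0711] rect [584.6 232.4] [302.6 230.9] 84.3
```

View pics/z1.png

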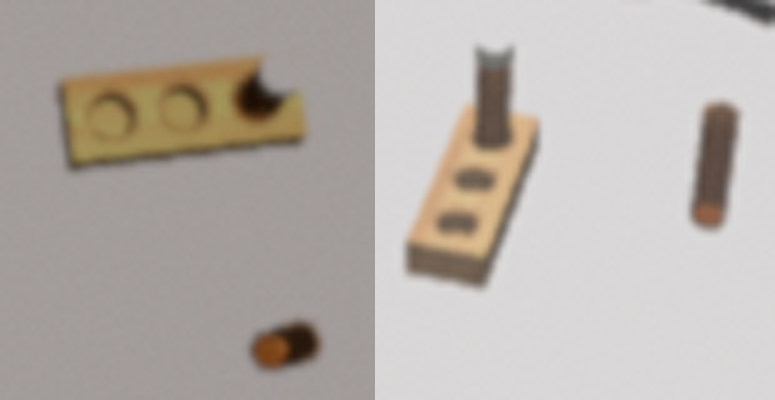

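The zoom shows both cameras agreeing. The vial is upright at about (0.438, -0.272). The block is centred at about (0.592, -0.220) with a yaw of 5.3°, so the far free bore is hole2, about (0.588, -0.174). The case yaw is -5.7° and the knob is at about (0.510, 0.237). I'll go above the vial with the jaws along the block's x.

```bash
cat >> h.py <<'E'
def to(x,y,z,jaw=None):
    "grasp-point target -> tool offset cm and turn deg (measured pose)"
    s=get_state(); yaw=s["ee_rot"][2]; p=s["eef_pos"]; d=np.array([x,y,z+.159])-p
    X=np.array([np.cos(yaw),np.sin(yaw),0]);Y=np.array([np.sin(yaw),-np.cos(yaw),0])
    j=np.degrees(np.arctan2(Y[1],Y[0])); t=0 if jaw is None else -((jaw-j+90)%180-90)
    print("t",round(s["t"],2),"grasp",(p-[0,0,.159]).round(4),"jaw",j.round(1),"rp",s["ee_rot"][:2].round(3),"F",s["force"].round(1),"w",round(s["width"],4))
    print("offset",np.round([100*d@X,100*d@Y,-100*d[2]],2),"turn",np.round(t,1))
E
python3 -c "
from h import *
to(.438,-.272,.19,5.3)"
```

```text
t 0.2 grasp [ 0.1668 -0.6539  0.2451] jaw 104.3 rp [ 3.141 -0.   ] F [-0.1  0.1 -0.9] w 0.0877
offset [-35.71  30.31   5.51] turn -81.0
```

Call:
send_rows(
  motion=[
    {"offset": [-3,2.5,0.5],"turn": -8},
    {"offset": [-7.5,6.4,1.2],"turn": -16},
    {"offset": [-11,9.3,1.7],"turn": -24},
    {"offset": [-14.5,12.2,2.2],"turn": -32},
    {"offset": [-18,15.1,2.8],"turn": -40},
    {"offset": [-21.5,18.1,3.3],"turn": -48},
    {"offset": [-25,21,3.8],"turn": -56},
    {"offset": [-28,23.6,4.3],"turn": -64},
  ],
  hand=1,
  squeeze=15,
)

```text
t: 1.0
eef_pos: [0.3807, -0.3543, 0.3616]
ee_rot: [-3.141, -0.0, -1.769]
force: [1.1, -0.8, 0.3]
width: 0.0874
```

```bash
python3 -c "
from h import *
to(.438,-.272,.19,5.3)"
```

```text
t 1.0 grasp [ 0.3807 -0.3543  0.2026] jaw 168.7 rp [-3.141 -0.   ] F [ 1.1 -0.8  0.3] w 0.0874
offset [-9.19 -4.    1.26] turn -16.6
```

Call:
send_rows(
  motion=[
    {"offset": [-4,-1.8,0.6],"turn": -8},
    {"offset": [-7,-3,1],"turn": -15},
    {"offset": [-9.2,-4,1.2],"turn": -16.6},
    {"offset": [-9.2,-4,1.2],"turn": -16.6},
    {"offset": [-9.2,-4,1.2],"turn": -16.6},
  ],
)

```text
t: 1.5
eef_pos: [0.4378, -0.2737, 0.3496]
ee_rot: [3.141, 0.0, -1.484]
force: [1.4, -0.7, -0.3]
width: 0.0874
```

```bash
python3 - <<'E'
from h import *
S=grab_frame("side");T=grab_frame("top")
to(.438,-.272,.07,5.3)
def crop(f,u,v,w,h,k): return cv2.resize(f["frame"][v:v+h,u:u+w],None,fx=k,fy=k,interpolation=cv2.INTER_CUBIC)
cv2.imwrite("pics/z2.png",np.hstack([crop(T,355,165,80,90,4.5),crop(S,340,80,80,90,4.5)]))
E
```

```text
t 1.6 grasp [ 0.4373 -0.2745  0.1907] jaw -175.1 rp [ 3.141 -0.   ] F [-0.4 -0.  -0.3] w 0.0879
offset [-0.24 -0.09 12.07] turn -0.4
```

View pics/z2.png

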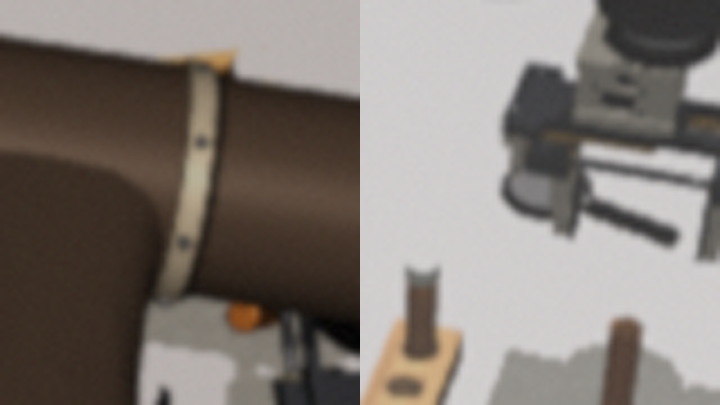

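The hand is above the vial and the fingers straddle it in the side view (vial top at about (399,151)). Descending.

Call:
send_rows(
  motion=[
    {"offset": [-0.2,0,2],"turn": 0},
    {"offset": [-0.2,0,4],"turn": 0},
    {"offset": [-0.2,0,6],"turn": 0},
    {"offset": [-0.2,0,8],"turn": 0},
    {"offset": [-0.2,0,10],"turn": 0},
    {"offset": [-0.2,0,11.5],"turn": 0},
    {"offset": [-0.2,0,12],"turn": 0},
    {"offset": [-0.2,0,12],"turn": 0},
  ],
)

```text
t: 2.4
eef_pos: [0.437, -0.2728, 0.2292]
ee_rot: [3.14, 0.0, -1.486]
force: [-0.0, 0.0, 0.8]
width: 0.0875
```

Call:
send_rows(
  motion=[
    {"offset": [0,0,0],"turn": 0},
    {"offset": [0,0,0],"turn": 0},
    {"offset": [0,0,0],"turn": 0},
    {"offset": [0,0,0],"turn": 0},
    {"offset": [0,0,0],"turn": 0},
    {"offset": [0,0,0],"turn": 0},
    {"offset": [0,0,0],"turn": 0},
    {"offset": [0,0,0],"turn": 0},
  ],
  hand=-1,
  squeeze=12,
)

```text
t: 3.2
eef_pos: [0.4374, -0.2721, 0.2296]
ee_rot: [3.142, 0.0, -1.485]
force: [-0.3, 0.8, -1.0]
width: 0.0294
```

```bash
python3 -c "
from h import *
to(.588,-.174,.13,5.3)"
```

```text
t 3.2 grasp [ 0.4374 -0.2721  0.0706] jaw -175.1 rp [3.142 0.   ] F [-0.3  0.8 -1. ] w 0.0294
offset [ -8.49 -15.84  -5.94] turn -0.4
```

Call:
send_rows(
  motion=[
    {"offset": [0,0,0],"turn": 0},
    {"offset": [0,0,0],"turn": 0},
    {"offset": [0,0,-1],"turn": 0},
    {"offset": [0,0,-2],"turn": 0},
    {"offset": [0,0,-3.5],"turn": 0},
    {"offset": [0,0,-5],"turn": 0},
    {"offset": [0,0,-6.5],"turn": 0},
    {"offset": [0,0,-6.5],"turn": 0},
  ],
)

```text
t: 4.0
eef_pos: [0.4382, -0.2724, 0.2976]
ee_rot: [-3.137, -0.002, -1.485]
force: [0.1, 0.2, -0.0]
width: 0.0246
```

```bash
python3 - <<'E'
from h import *
to(.588,-.174,.135,5.3)
S=grab_frame("side")
cv2.imwrite("pics/z3.png",cv2.resize(S["frame"][80:210,330:450],None,fx=4.5,fy=4.5,interpolation=cv2.INTER_CUBIC))
E
```

```text
t 4.0 grasp [ 0.4382 -0.2724  0.1386] jaw -175.1 rp [-3.137e+00 -2.000e-03] F [ 0.1  0.2 -0. ] w 0.0246
offset [ -8.51 -15.77   0.36] turn -0.4
```

View pics/z3.png

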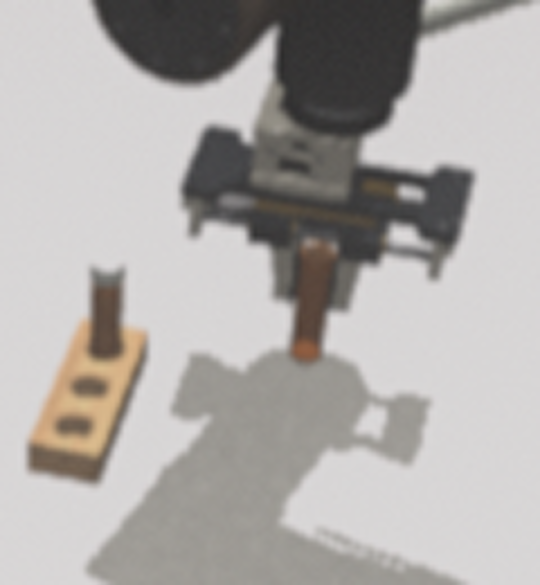

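The vial is held, with its foot visible at about (307,350) in the crop. Carrying it over hole2.

Call:
send_rows(
  motion=[
    {"offset": [-2,-0.5,0.3],"turn": 0},
    {"offset": [-5,-2.5,0.3],"turn": 0},
    {"offset": [-7.5,-5.5,0.3],"turn": 0},
    {"offset": [-8.5,-8.5,0.3],"turn": 0},
    {"offset": [-8.5,-11.5,0.3],"turn": 0},
    {"offset": [-8.5,-14,0.3],"turn": 0},
    {"offset": [-8.5,-15.3,0.3],"turn": -0.4},
    {"offset": [-8.5,-15.8,0.3],"turn": -0.4},
  ],
)

```text
t: 4.85
eef_pos: [0.5883, -0.1738, 0.2907]
ee_rot: [3.14, 0.0, -1.478]
force: [-0.7, -0.5, 0.2]
width: 0.025
```

Call:
send_rows(
  motion=[
    {"offset": [0,0,2],"turn": 0},
    {"offset": [0,0,3],"turn": 0},
    {"offset": [0,0,3],"turn": 0},
    {"offset": [0,0,3],"turn": 0},
  ],
)

```text
t: 5.25
eef_pos: [0.5872, -0.1742, 0.2619]
ee_rot: [3.141, -0.0, -1.478]
force: [0.0, -0.6, -0.3]
width: 0.0243
```

```bash
python3 - <<'E'
from h import *
to(.588,-.174,.076,5.3)
S=grab_frame("side");T=grab_frame("top")
k=8
c=cv2.resize(S["frame"][110:190,325:385],None,fx=7,fy=7,interpolation=cv2.INTER_CUBIC)
d=cv2.resize(T["frame"][160:240,355:415],None,fx=6,fy=7,interpolation=cv2.INTER_CUBIC)
cv2.imwrite("pics/z4.png",np.hstack([c,d[:,:360]]))
# predicted pixels of vial foot/hole2 in side
def proj(f,p):
    M=np.linalg.inv(f["cam_to_world"])@np.append(p,1);fl=200/np.tan(np.radians(f["vertical_fov"])/2)
    return f["cx"]+fl*M[0]/-M[2], f["cy"]-fl*M[1]/-M[2]
for p in ([.588,-.174,.03],[.592,-.22,.03]): print(np.round(proj(S,p),1),np.round(proj(T,p),1))
E
```

```text
t 5.25 grasp [ 0.5872 -0.1742  0.1029] jaw -174.7 rp [ 3.141 -0.   ] F [ 0.  -0.6 -0.3] w 0.0243
offset [-0.01 -0.09  2.69] turn 0.0
[345.2 174.4] [377.5 187.8]
[348.9 165.7] [391.9 186.2]
```

View pics/z4.png

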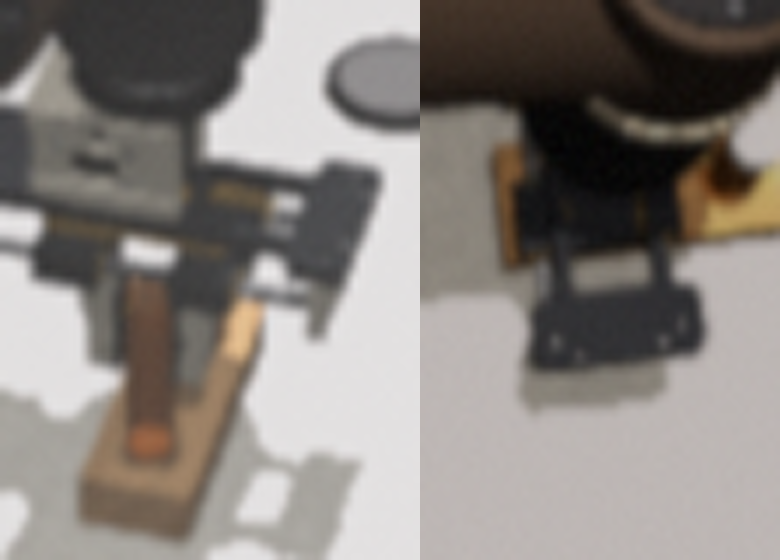

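In the side view the vial's foot is at about (346.7,174), and the bore as seen earlier is at about (346.4,174.4). They agree to within about 2 mm, which the chamfer covers. Lowering slowly while watching the force.

Call:
send_rows(
  motion=[
    {"offset": [0,-0.1,0.3],"turn": 0},
    {"offset": [0,-0.1,0.6],"turn": 0},
    {"offset": [0,-0.1,0.9],"turn": 0},
    {"offset": [0,-0.1,1.2],"turn": 0},
    {"offset": [0,-0.1,1.2],"turn": 0},
  ],
)

```text
t: 5.85
eef_pos: [0.5884, -0.1738, 0.249]
ee_rot: [3.141, 0.0, -1.478]
force: [-0.1, -1.0, -1.6]
width: 0.0249
```

Call:
send_rows(
  motion=[
    {"offset": [0,0,0.3],"turn": 0},
    {"offset": [0,0,0.6],"turn": 0},
    {"offset": [0,0,0.9],"turn": 0},
    {"offset": [0,0,1.1],"turn": 0},
    {"offset": [0,0,1.3],"turn": 0},
    {"offset": [0,0,1.3],"turn": 0},
  ],
)

```text
t: 6.45
eef_pos: [0.5885, -0.1738, 0.2362]
ee_rot: [3.141, 0.0, -1.478]
force: [-1.0, 0.1, -1.6]
width: 0.0245
```

```bash
python3 - <<'E'
from h import *
to(.588,-.174,.0766,5.3)
S=grab_frame("side")
cv2.imwrite("pics/z5.png",cv2.resize(S["frame"][110:190,325:385],None,fx=7,fy=7,interpolation=cv2.INTER_CUBIC))
E
```

```text
t 6.45 grasp [ 0.5885 -0.1738  0.0772] jaw -174.7 rp [3.141 0.   ] F [-1.   0.1 -1.6] w 0.0245
offset [0.01 0.05 0.06] turn 0.0
```

View pics/z5.png

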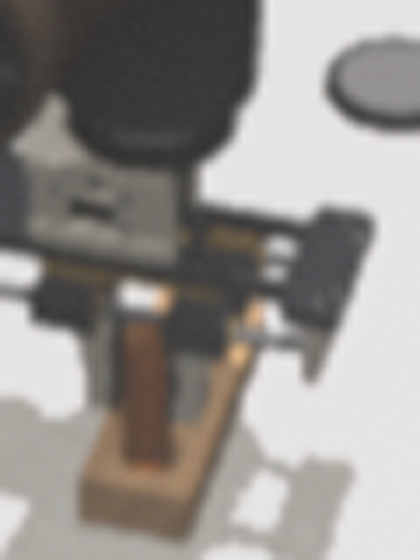

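The vial is in the bore: its orange foot has sunk below the rim at about (148,462) in the crop, with almost no reaction force. One more small step down until contact, then release.

Call:
send_rows(
  motion=[
    {"offset": [0,0,0.1],"turn": 0},
    {"offset": [0,0,0.15],"turn": 0},
    {"offset": [0,0,0.15],"turn": 0},
  ],
)

```text
t: 6.8
eef_pos: [0.5885, -0.1739, 0.2354]
ee_rot: [3.142, -0.0, -1.478]
force: [-2.9, -0.9, 3.5]
width: 0.0246
```

Call:
send_rows(
  motion=[
    {"offset": [0,0,0],"turn": 0},
    {"offset": [0,0,0],"turn": 0},
    {"offset": [0,0,0],"turn": 0},
    {"offset": [0,0,0],"turn": 0},
    {"offset": [0,0,0],"turn": 0},
    {"offset": [0,0,0],"turn": 0},
    {"offset": [0,0,0],"turn": 0},
    {"offset": [0,0,0],"turn": 0},
  ],
  hand=1,
)

```text
t: 7.6
eef_pos: [0.5886, -0.1738, 0.2351]
ee_rot: [-3.142, 0.0, -1.478]
force: [0.7, -0.2, -0.9]
width: 0.0829
```

Call:
send_rows(
  motion=[
    {"offset": [0,0,-2],"turn": 0},
    {"offset": [0,0,-5],"turn": 0},
    {"offset": [0,0,-8],"turn": 0},
    {"offset": [0,0,-11],"turn": 0},
    {"offset": [0,0,-12],"turn": 0},
    {"offset": [0,0,-12],"turn": 0},
  ],
)

```text
t: 8.2
eef_pos: [0.5889, -0.1739, 0.357]
ee_rot: [-3.138, -0.0, -1.478]
force: [0.8, -0.7, -0.6]
width: 0.0875
```

```bash
python3 - <<'E'
from h import *
to(.511,.237,.19,84.3)
E
```

```text
t 8.2 grasp [ 0.5889 -0.1739  0.198 ] jaw -174.7 rp [-3.138 -0.   ] F [ 0.8 -0.7 -0.6] w 0.0875
offset [-41.63   3.95   0.8 ] turn -79.0
```

```bash
python3 -c "
from h import *
print(get_state()['q'].round(3))"
```

```text
[ 0.031  0.292 -0.197  0.    -1.078  0.062]
```

Call:
send_rows(
  motion=[
    {"offset": [-2,0,0],"turn": -6},
    {"offset": [-6,0.5,0],"turn": -14},
    {"offset": [-10.5,1,0.2],"turn": -22},
    {"offset": [-15,1.5,0.3],"turn": -30},
    {"offset": [-19.5,2,0.4],"turn": -38},
    {"offset": [-24,2.5,0.5],"turn": -46},
    {"offset": [-28.5,3,0.6],"turn": -54},
    {"offset": [-33,3.4,0.7],"turn": -62},
  ],
)

```text
t: 9.0
eef_pos: [0.523, 0.1531, 0.3466]
ee_rot: [3.14, 0.001, -0.39]
force: [0.6, -0.2, -0.1]
width: 0.0877
```

```bash
python3 - <<'E'
from h import *
to(.510,.237,.19,84.3)
E
```

```text
t 9.0 grasp [0.523  0.1531 0.1876] jaw -112.4 rp [3.14e+00 1.00e-03] F [ 0.6 -0.2 -0.1] w 0.0877
offset [-4.4  -7.27 -0.24] turn -16.7
```

Call:
send_rows(
  motion=[
    {"offset": [-2,-3.2,0],"turn": -8},
    {"offset": [-3.5,-6,-0.2],"turn": -15},
    {"offset": [-4.4,-7.3,-0.2],"turn": -16.7},
    {"offset": [-4.4,-7.3,-0.2],"turn": -16.7},
    {"offset": [-4.4,-7.3,-0.2],"turn": -16.7},
  ],
)

```text
t: 9.5
eef_pos: [0.5114, 0.2355, 0.349]
ee_rot: [3.14, 0.001, -0.106]
force: [-0.6, 0.6, 0.1]
width: 0.0879
```

```bash
python3 - <<'E'
from h import *
to(.510,.237,.099,84.3)
S=grab_frame("side");T=grab_frame("top")
a=cv2.resize(S["frame"][165:285,260:380],None,fx=3.3,fy=3.3,interpolation=cv2.INTER_CUBIC)
b=cv2.resize(T["frame"][150:270,200:320],None,fx=3.3,fy=3.3,interpolation=cv2.INTER_CUBIC)
cv2.imwrite("pics/z6.png",np.hstack([a,b]))
# vial check in both views
for n,f in(("S",S),("T",T)):
    C=cloud(f); m=(f["range_z"]>0)&(C[...,2]>.06)&(C[...,2]<.11)&(abs(C[...,0]-.588)<.03)&(abs(C[...,1]+.174)<.03)
    P=C[m]; print(n,len(P),P.mean(0).round(4) if len(P) else "", P[:,2].max().round(4) if len(P) else "")
E
```

```text
t 9.5 grasp [0.5114 0.2355 0.19  ] jaw -96.1 rp [3.14e+00 1.00e-03] F [-0.6  0.6  0.1] w 0.0879
offset [-0.16 -0.13  9.1 ] turn -0.4
S 0  
T 56 [ 0.5902 -0.1707  0.0851] 0.1037
```

View pics/z6.png

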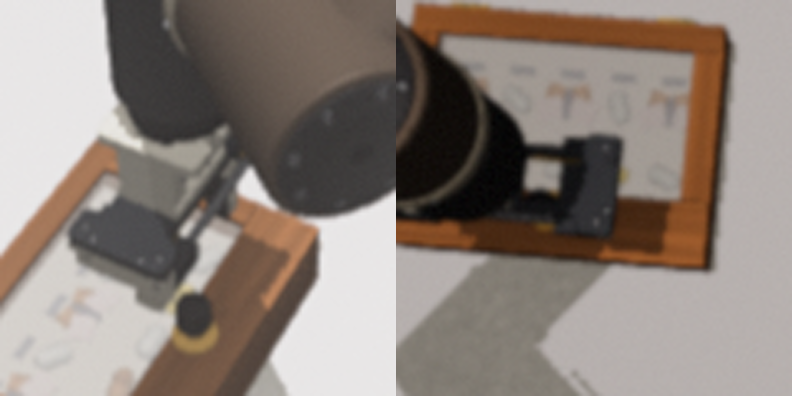

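The hand is above the knob, which sits between the fingers in the top view at about (541,205) in the crop. The vial reads upright in the bore, top z about 0.103. Descending and gripping.

Call:
send_rows(
  motion=[
    {"offset": [-0.1,-0.1,2],"turn": 0},
    {"offset": [-0.1,-0.1,4],"turn": 0},
    {"offset": [-0.1,-0.1,6],"turn": 0},
    {"offset": [-0.1,-0.1,7.5],"turn": 0},
    {"offset": [-0.1,-0.1,8.5],"turn": 0},
    {"offset": [-0.1,-0.1,9],"turn": 0},
    {"offset": [-0.1,-0.1,9],"turn": 0},
  ],
)

```text
t: 10.3
eef_pos: [0.511, 0.2365, 0.2598]
ee_rot: [3.141, 0.0, -0.106]
force: [-0.1, -0.4, 0.6]
width: 0.0877
```

Call:
send_rows(
  motion=[
    {"offset": [0,0,0],"turn": 0},
    {"offset": [0,0,0],"turn": 0},
    {"offset": [0,0,0],"turn": 0},
    {"offset": [0,0,0],"turn": 0},
    {"offset": [0,0,0],"turn": 0},
    {"offset": [0,0,0],"turn": 0},
    {"offset": [0,0,0],"turn": 0},
    {"offset": [0,0,0],"turn": 0},
  ],
  hand=-1,
  squeeze=15,
)

```text
t: 11.1
eef_pos: [0.5107, 0.2367, 0.2601]
ee_rot: [3.141, 0.0, -0.104]
force: [1.3, -9.7, 4.3]
width: 0.0295
```

Call:
send_rows(
  motion=[
    {"offset": [0,0,0],"turn": 0},
    {"offset": [0,0,0],"turn": 0},
    {"offset": [0,0,0],"turn": 0},
  ],
)

```text
t: 11.4
eef_pos: [0.5108, 0.2366, 0.2602]
ee_rot: [3.141, 0.0, -0.105]
force: [-0.4, -3.4, 1.0]
width: 0.0297
```

```bash
python3 - <<'E'
from h import *
to(.510,.237,.099,84.3)
E
```

```text
t 11.4 grasp [0.5108 0.2366 0.1012] jaw -96.0 rp [3.141 0.   ] F [-0.4 -3.4  1. ] w 0.0297
offset [-0.08 -0.03  0.22] turn -0.3
```

Gripped at 30 mm. Gentle tug upward in 1 mm steps.

Call:
send_rows(
  motion=[
    {"offset": [0,0,-0.1],"turn": 0},
    {"offset": [0,0,-0.1],"turn": 0},
  ],
)

```text
t: 11.6
eef_pos: [0.5108, 0.2366, 0.2606]
ee_rot: [3.141, 0.001, -0.105]
force: [2.9, -4.6, -7.0]
width: 0.0299
```

Call:
send_rows(
  motion=[
    {"offset": [0,0,-0.1],"turn": 0},
    {"offset": [0,0,-0.1],"turn": 0},
  ],
)

```text
t: 11.8
eef_pos: [0.511, 0.2367, 0.2615]
ee_rot: [3.141, 0.0, -0.105]
force: [4.2, -4.6, -5.8]
width: 0.0295
```

Call:
send_rows(
  motion=[
    {"offset": [0,0,-0.05],"turn": 0},
    {"offset": [0,0,-0.05],"turn": 0},
  ],
)

```text
t: 12.0
eef_pos: [0.511, 0.2366, 0.2619]
ee_rot: [3.141, 0.0, -0.105]
force: [4.5, -3.9, -7.6]
width: 0.0297
```

Call:
send_rows(
  motion=[
    {"offset": [0,0,-0.05],"turn": 0},
    {"offset": [0,0,-0.05],"turn": 0},
  ],
)

```text
t: 12.2
eef_pos: [0.5111, 0.2366, 0.2624]
ee_rot: [3.141, 0.0, -0.105]
force: [5.2, -4.3, -6.6]
width: 0.0295
```

Call:
send_rows(
  motion=[
    {"offset": [0,0,-0.05],"turn": 0},
    {"offset": [0,0,-0.05],"turn": 0},
  ],
)

```text
t: 12.4
eef_pos: [0.5111, 0.2366, 0.2626]
ee_rot: [3.141, 0.0, -0.105]
force: [6.2, -3.5, -8.1]
width: 0.0295
```

Call:
send_rows(
  motion=[
    {"offset": [0,0,-0.05],"turn": 0},
    {"offset": [0,0,-0.05],"turn": 0},
  ],
)

```text
t: 12.6
eef_pos: [0.5111, 0.2366, 0.2627]
ee_rot: [3.141, 0.0, -0.105]
force: [7.6, -3.8, -12.7]
width: 0.0294
```

Call:
send_rows(
  motion=[
    {"offset": [0,0,-0.05],"turn": 0},
    {"offset": [0,0,-0.05],"turn": 0},
  ],
)

```text
t: 12.8
eef_pos: [0.5111, 0.2367, 0.2628]
ee_rot: [3.141, 0.001, -0.105]
force: [8.9, -3.6, -14.9]
width: 0.0296
```

The motion stops dead (commanded +4.5 mm, reached +2.6 mm, force rising to 15 N), so the lid is caught. Easing back down and turning the knob about 80°.

Call:
send_rows(
  motion=[
    {"offset": [0,0,0.2],"turn": 0},
    {"offset": [0,0,0.4],"turn": 0},
    {"offset": [0,0,0.4],"turn": 0},
  ],
  squeeze=20,
)

```text
t: 13.1
eef_pos: [0.5108, 0.2367, 0.2602]
ee_rot: [3.141, 0.001, -0.105]
force: [3.2, -5.0, -3.7]
width: 0.0292
```

Call:
send_rows(
  motion=[
    {"offset": [0,0,0],"turn": 5},
    {"offset": [0,0,0],"turn": 10},
    {"offset": [0,0,0],"turn": 15},
    {"offset": [0,0,0],"turn": 20},
    {"offset": [0,0,0],"turn": 25},
    {"offset": [0,0,0],"turn": 30},
    {"offset": [0,0,0],"turn": 35},
    {"offset": [0,0,0],"turn": 40},
  ],
)

```text
t: 13.9
eef_pos: [0.5104, 0.2359, 0.2602]
ee_rot: [3.139, -0.0, -0.807]
force: [1.0, -8.1, -1.6]
width: 0.0295
```

Call:
send_rows(
  motion=[
    {"offset": [0,0,0],"turn": 5},
    {"offset": [0,0,0],"turn": 10},
    {"offset": [0,0,0],"turn": 15},
    {"offset": [0,0,0],"turn": 20},
    {"offset": [0,0,0],"turn": 25},
    {"offset": [0,0,0],"turn": 30},
    {"offset": [0,0,0],"turn": 35},
    {"offset": [0,0,0],"turn": 40},
  ],
)

```text
t: 14.7
eef_pos: [0.5097, 0.2355, 0.2602]
ee_rot: [3.138, -0.003, -1.505]
force: [-3.2, -8.6, 2.8]
width: 0.0297
```

Call:
send_rows(
  motion=[
    {"offset": [0,0,0],"turn": 0},
    {"offset": [0,0,0],"turn": 0},
  ],
)

```text
t: 14.9
eef_pos: [0.5097, 0.2355, 0.2602]
ee_rot: [3.138, -0.003, -1.502]
force: [-2.2, -8.5, 1.9]
width: 0.0298
```

Turned 80°. Checking with a small tug.

Call:
send_rows(
  motion=[
    {"offset": [0,0,-0.1],"turn": 0},
    {"offset": [0,0,-0.2],"turn": 0},
    {"offset": [0,0,-0.3],"turn": 0},
    {"offset": [0,0,-0.3],"turn": 0},
  ],
)

```text
t: 15.3
eef_pos: [0.51, 0.2355, 0.2625]
ee_rot: [3.138, -0.003, -1.502]
force: [3.2, -8.4, -6.0]
width: 0.0294
```

Call:
send_rows(
  motion=[
    {"offset": [0,0,-0.1],"turn": 0},
    {"offset": [0,0,-0.2],"turn": 0},
    {"offset": [0,0,-0.2],"turn": 0},
  ],
)

```text
t: 15.6
eef_pos: [0.5102, 0.2355, 0.2644]
ee_rot: [3.138, -0.003, -1.502]
force: [4.9, -8.5, -8.1]
width: 0.0294
```

The lid follows past the earlier stop (+4.2 mm at a steady load), so it is free. Lowering, releasing, turning the empty jaws back to the hinge line and regripping so the knob can pivot between the pads.

Call:
send_rows(
  motion=[
    {"offset": [0,0,0.2],"turn": 0},
    {"offset": [0,0,0.4],"turn": 0},
    {"offset": [0,0,0.5],"turn": 0},
    {"offset": [0,0,0.5],"turn": 0},
  ],
)

```text
t: 16.0
eef_pos: [0.5097, 0.2356, 0.2602]
ee_rot: [3.138, -0.003, -1.501]
force: [-3.0, -9.1, 2.3]
width: 0.0292
```

Call:
send_rows(
  motion=[
    {"offset": [0,0,0],"turn": 0},
    {"offset": [0,0,0],"turn": 0},
    {"offset": [0,0,0],"turn": 0},
    {"offset": [0,0,0],"turn": 0},
    {"offset": [0,0,0],"turn": 0},
    {"offset": [0,0,0],"turn": 0},
  ],
  hand=1,
)

```text
t: 16.6
eef_pos: [0.5109, 0.2372, 0.2607]
ee_rot: [-3.141, 0.0, -1.501]
force: [0.8, 0.8, 1.4]
width: 0.0719
```

Call:
send_rows(
  motion=[
    {"offset": [0,0,0],"turn": -5},
    {"offset": [0,0,0],"turn": -11},
    {"offset": [0,0,0],"turn": -18},
    {"offset": [0,0,0],"turn": -25},
    {"offset": [0,0,0],"turn": -32},
    {"offset": [0,0,0],"turn": -39},
    {"offset": [0,0,0],"turn": -45},
    {"offset": [0,0,0],"turn": -50},
  ],
)

```text
t: 17.4
eef_pos: [0.5109, 0.2371, 0.2607]
ee_rot: [-3.141, -0.0, -0.624]
force: [0.5, 0.0, 0.7]
width: 0.0877
```

Call:
send_rows(
  motion=[
    {"offset": [0,0,0],"turn": -6},
    {"offset": [0,0,0],"turn": -13},
    {"offset": [0,0,0],"turn": -20},
    {"offset": [0,0,0],"turn": -26},
    {"offset": [0,0,0],"turn": -30},
    {"offset": [0,0,0],"turn": -30},
  ],
)

```text
t: 18.0
eef_pos: [0.5109, 0.2371, 0.2607]
ee_rot: [-3.142, -0.0, -0.103]
force: [-0.8, 0.3, 0.0]
width: 0.0878
```

```bash
python3 - <<'E'
from h import *
to(.510,.2367,.101,84.3)
print(get_state()["q"].round(2))
E
```

```text
t 18.0 grasp [0.5109 0.2371 0.1017] jaw -95.9 rp [-3.142 -0.   ] F [-0.8  0.3  0. ] w 0.0878
offset [-0.08  0.04  0.07] turn -0.2
[ 0.78  0.31 -0.42  0.   -0.84  0.69]
```

Call:
send_rows(
  motion=[
    {"offset": [0,0.1,0.1],"turn": 0},
    {"offset": [0,0.1,0.1],"turn": 0},
    {"offset": [0,0.1,0.1],"turn": 0},
    {"offset": [0,0.1,0.1],"turn": 0},
    {"offset": [0,0.1,0.1],"turn": 0},
    {"offset": [0,0.1,0.1],"turn": 0},
    {"offset": [0,0.1,0.1],"turn": 0},
    {"offset": [0,0.1,0.1],"turn": 0},
  ],
  hand=-1,
  squeeze=25,
)

```text
t: 18.8
eef_pos: [0.5108, 0.2362, 0.2597]
ee_rot: [-3.141, -0.0, -0.105]
force: [-1.3, 6.0, -0.1]
width: 0.0296
```

Call:
send_rows(
  motion=[
    {"offset": [0,0,0],"turn": 0},
    {"offset": [0,0,0],"turn": 0},
    {"offset": [0,0,0],"turn": 0},
  ],
)

```text
t: 19.1
eef_pos: [0.5108, 0.2362, 0.2597]
ee_rot: [-3.141, -0.0, -0.104]
force: [-0.9, 2.4, -0.3]
width: 0.0294
```

Call:
send_rows(
  motion=[
    {"offset": [0.05,0,-0.2],"turn": 0},
    {"offset": [0.1,0,-0.45],"turn": 0},
    {"offset": [0.15,0,-0.7],"turn": 0},
    {"offset": [0.25,0,-0.93],"turn": 0},
    {"offset": [0.25,0,-0.93],"turn": 0},
  ],
)

```text
t: 19.6
eef_pos: [0.5131, 0.2359, 0.2691]
ee_rot: [-3.141, 0.0, -0.105]
force: [0.2, 6.1, -6.4]
width: 0.0296
```

The lid is free and follows freely. Following the arc.

Call:
send_rows(
  motion=[
    {"offset": [0.14,0,-0.45],"turn": 0},
    {"offset": [0.29,0,-0.92],"turn": 0},
    {"offset": [0.46,0,-1.38],"turn": 0},
    {"offset": [0.63,0,-1.83],"turn": 0},
    {"offset": [0.82,0,-2.27],"turn": 0},
    {"offset": [1.02,0,-2.71],"turn": 0},
    {"offset": [1.23,0,-3.15],"turn": 0},
    {"offset": [1.45,0,-3.58],"turn": 0},
  ],
)

```text
t: 20.4
eef_pos: [0.5273, 0.2345, 0.3046]
ee_rot: [-3.141, 0.001, -0.105]
force: [-1.5, 6.4, -6.8]
width: 0.0299
```

Call:
send_rows(
  motion=[
    {"offset": [0.23,0,-0.42],"turn": 0},
    {"offset": [0.47,0,-0.84],"turn": 0},
    {"offset": [0.72,0,-1.25],"turn": 0},
    {"offset": [0.98,0,-1.66],"turn": 0},
    {"offset": [1.25,0,-2.06],"turn": 0},
    {"offset": [1.54,0,-2.45],"turn": 0},
    {"offset": [1.83,0,-2.84],"turn": 0},
    {"offset": [2.13,0,-3.22],"turn": 0},
  ],
)

```text
t: 21.2
eef_pos: [0.5482, 0.2324, 0.3367]
ee_rot: [-3.141, 0.002, -0.105]
force: [-2.1, 7.4, -5.5]
width: 0.0293
```

Call:
send_rows(
  motion=[
    {"offset": [0.31,0,-0.37],"turn": 0},
    {"offset": [0.63,0,-0.73],"turn": 0},
    {"offset": [0.95,0,-1.08],"turn": 0},
    {"offset": [0.95,0,-1.08],"turn": 0},
    {"offset": [0.95,0,-1.08],"turn": 0},
    {"offset": [0.95,0,-1.08],"turn": 0},
    {"offset": [0.95,0,-1.08],"turn": 0},
  ],
)

```text
t: 21.9
eef_pos: [0.5576, 0.2314, 0.3476]
ee_rot: [-3.141, 0.002, -0.105]
force: [-3.1, 6.5, -3.1]
width: 0.0295
```

```bash
python3 - <<'E'
from h import *
S=grab_frame("side");T=grab_frame("top"); print(get_state()["force"].round(1),get_state()["width"])
cv2.imwrite("pics/z7.png",cv2.resize(S["frame"][100:350,220:440],None,fx=2.3,fy=2.3,interpolation=cv2.INTER_CUBIC))
for n,f in(("S",S),("T",T)):
    C=cloud(f); ok=f["range_z"]>0
    m=ok&(C[...,2]>.06)&(C[...,2]<.11)&(abs(C[...,0]-.588)<.03)&(abs(C[...,1]+.174)<.03)
    P=C[m]; print(n,"vial",len(P),P.mean(0).round(4) if len(P) else "",P[:,2].max().round(4) if len(P) else "")
    # lid frame right rail: z vs case x
    a=-.0995; X=C[...,0]*np.cos(a)+C[...,1]*np.sin(a); Y=-C[...,0]*np.sin(a)+C[...,1]*np.cos(a)
    h=np.array([.585,.232]); hx=h[0]*np.cos(a)+h[1]*np.sin(a); hy=-h[0]*np.sin(a)+h[1]*np.cos(a)
    for sgn in(-1,1):
        m=ok&(abs(Y-hy-sgn*.135)<.01)&(C[...,2]>.075)&(abs(X-hx)<.12)&(C[...,2]<.25)
        if m.sum()>20:
            p=np.polyfit(X[m],C[...,2][m],1); print(n,sgn,m.sum(),"lid angle",round(-np.arctan(p[0]),3),"zmax",C[...,2][m].max().round(3))
E
```

```text
[-2.6  6.7 -4.7] 0.029084062876485427
S vial 0  
S 1 620 lid angle 0.491 zmax 0.186
T vial 54 [ 0.5902 -0.1707  0.0856] 0.1041
T -1 417 lid angle 0.493 zmax 0.183
T 1 92 lid angle 0.265 zmax 0.185
```

View pics/z7.png

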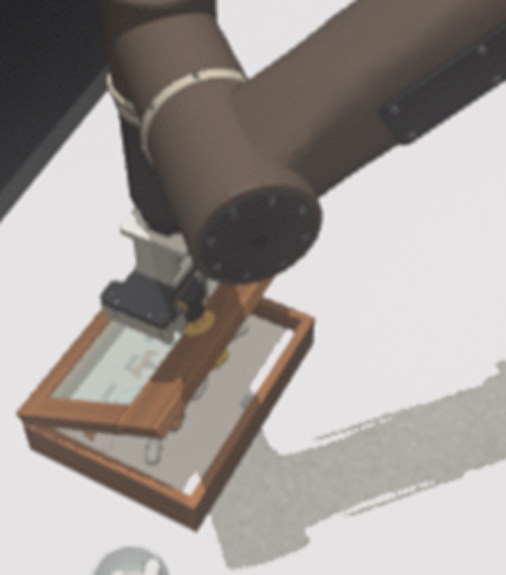

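The lid stands open with the knob in the jaws (at about (200,300) in the crop). The angle fits as 0.49 rad from both views and about 0.52 rad from the tool's rise. The vial is unchanged in its bore. Handing in.

```bash
python3 -c "
from station import *
print(get_state()['force'],get_state()['width']); print(job_done())"
```

```text
[-2.57998396  6.65200389 -4.68058659] 0.029084062876485427
the job is handed in; nothing more can be done
None
```

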